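# Shut down the coal heater and uncover its snuffing lid

### The arm

A 7-joint arm with a two-finger parallel gripper is mounted at the origin on the work surface. World frame = base frame: x ahead of the robot, y to its left, z up, the work surface at z = 0. Lengths are in m, angles in rad, forces in N, time in s.
With the tool pointing down it reaches from about 0.4 to 0.85 m from the base axis. Payload 10.4 kg.
Tool frame: the origin (TCP) lies at the very end of the fingers, on their centre line; the grasp point (between the pads) lies 19 mm behind it; z points along the fingers, y is the direction in which the jaws open and shut (so a half turn about z gives the same grasp; the last joint's range is limited). The gripper opens to 87 mm and grips with 3 to 60 N. Pads are 19 mm wide; open, the fingers measure 117 mm over their backs; the gripper's body (75 mm by 190 mm) begins 51 mm behind the grasp point.
Start: joints at [-1.222, 0.332, -0.065, 1.46, 0.022, 1.35, -0.088], TCP at [0.227, 0.582, 0.223] pointing down, gripper open.
Joint ranges: [-2.6, 2.6], [-0.5, 2.12], [-1.47, 1.34], [0.16, 2.42], [-1.27, 4.41], [0.06, 2.06], [-2.6, 2.6]. Speed limits (rad/s): [2.22, 2.22, 2.79, 2.79, 3.14, 3.14, 3.14].

### API

Orientations are given as a unit quaternion [x, y, z, w].
In Python, from bench import r, eyes, job gives the robot as it stands. The module is installed in compiled form; this text tells all that it offers.
- The arm moves only by the tool play_rows, never from a script. Its argument "motion" is a list of rows, each a list of 7 numbers: the shift along the tool's x, y, z as a fraction of full scale, then the turn, a rotation vector about the tool's x, y, z as a fraction of full scale, then the opening in per cent of the stroke, from 0 (shut) to 100 (fully open). A call has 1 to 5 rows; each row is the pose to reach, as a shift and turn from the pose commanded when the call began, along the tool's axes at that moment; what a row does not reach only later rows make up. Full scale, the value 1, is 0.2 m for a shift and 90 degrees for a turn. A row lasts 1/8 s, in which the tool goes at most 62.5 mm and 10.7 degrees, less where a joint would pass 70% of its speed; a pose out of reach is approached as far as the arm can. A call with a number of a shift or a turn outside -1 to 1 is refused whole. A call with a gripper value outside its range is refused whole. The fingers move at their own pace and stop on an object; "squeeze" is the grip in N (left out, the last holds). Time passes only in rows, so rows that repeat a pose let the fingers close. It gives the time, the measured TCP pose, the force and the opening at its end, in the units of the state.
- r.read_state(): the state, without advancing time (a new reading comes with each control period).
- eyes.camera(name): name is "scene" or "top" or "wrist"; returns a dict with "image" (420x560x3 uint8, red, green, blue), "mtx" (3x3 intrinsics, pixels), "dist" ([k1, k2, p1, p2, k3] as OpenCV has them; the pictures are not rectified), "R" (3x3) and "t" (3): a world point X has camera coordinates R X + t. Camera axes: x right, y down, z forward; pixel columns grow to the right and rows downward; lengths in m; the calibration is good to about 2 mm. A picture is of the moment at which its call begins. There is no depth.
- job.close_job(): hands the job in, once; it reports no verdict.
Trained networks look in a picture, given as the dict that the camera call returned (one of the last four; its "shot" number tells which), for a name from the list of things; names that differ only in an ending like _2 or _b are one class to them, and where a whole thing is asked for, a point or a joint stands for the part that bears it (a point fixed in the world has none). Each returns a list of dicts, best first, with "p" (0 to 1); they miss things now and then, are a little off and sometimes report something else, mostly with a low value. They report only what shows in the picture. A call takes as long as a camera call. They do not tell look-alikes from the thing itself.
- eyes.regions_of(picture, label): "region" (420x560 bool, what is visible of it) and "xy" ([column, row] in pixels, amid what is visible of it).
- eyes.landmark_of(picture, label): "xy" ([column, row] in pixels: a listed point, or the origin of a listed thing).
The state is a dict: "time": time; "joint_positions": joint angles; "joint_vel": joint speeds; "joint_torque": joint torques, N m; "ee_pos": TCP position; "eef_rot": TCP orientation; "ft_force": force on the tool from outside, world axes, zero at the start; "torque": the same for the moment, N m; "width": finger opening in m.
Only numpy, scipy, OpenCV 4.12 (cv2) and the standard library are available. Lean on these libraries where they do the work, as an engineer would, in place of code of your own. Each camera call takes 0.05 s, during which the arm holds its last target. There are 200 camera calls.

### The job

Turn the coal heater's knob anticlockwise all the way to its off stop, then carry the two nested lids together, by the inner lid's wooden knob, from the cork block to the heater's pot and lower them gently until the inner lid sits fully home in the pot's mouth. Let go, take the brass cover by its collar and lift it alone, straight up and clear of the inner lid's knob, leaving the inner lid seated. Finish while still holding the cover level and still above the pot, off the inner lid and with only the gripper carrying it; leave the other things on the counter where they are.

Things in the scene. Friction and masses are not known exactly. Their poses are not given: they have to be found in the camera images.
- heater: Fixed electric coal heater: dark steel housing 280 x 190 mm, top face 50 mm above the counter. Origin under the centre of the housing, on the counter; its x axis runs from the knob end (at x = -90 mm) to the pot end (at x = +45 mm), z up. Its yaw varies within 0.3 rad of the robot's frame.
- heat_knob (a joint): Heater's knob, vertical axis. 0 rad = off, its anticlockwise end stop seen from above; grows clockwise to 2.6. Its bar grip is 42 mm long, 14 mm thick, 32 mm tall; at 0 it lies along the heater's x axis, white mark pointing away from the pot; at q it is turned clockwise by q. Starts 0.6 to 1.4 rad from off, light friction (about 0.04 N m), stays where left.
- heat_knob_grip (a point): Point on the knob's axis, 87 mm above the counter, 7 mm below the top of the bar and 23 mm above the knob's 44 mm round skirt.
- pot_mouth (a point): Centre of the mouth of the heater's round steel pot, at the level of its rim, 100 mm above the counter. Rim 94 mm outside diameter, 73 mm inside; 44 mm deep. Axes as the heater's, z up.
- block: Fixed round cork block, 120 mm diameter, 30 mm high, origin under its centre on the counter. The nested lids stand on it at the start.
- inner_lid: Inner lid, loose, about 0.18 kg, round: steel plug 68 mm wide, 12 mm deep, foot tapered to 60 mm; above it a flange 88 mm wide, 6 mm thick; on it a straight upright wooden knob 22 mm wide, 65 mm long. Lifting it by the knob carries the cover too. Origin: centre of the plug's underside, z up. Seated, the plug is in the pot's mouth (2.5 mm play all round), the flange on the rim.
- inner_knob (a point): Point on the axis of the inner lid's wooden knob where it is gripped, 73 mm above the inner lid's underside, 10 mm below the knob's top and, when nested, 24 mm above the top of the cover's collar.
- inner_seat (a point): Centre of the inner lid at the level of the flange's underside, 12 mm above its origin; it meets pot_mouth when the lid is seated.
- cover: Outer cover, loose brass, about 0.14 kg: round disc 100 mm wide, 5 mm thick, rim hanging 4 mm below it, central tubular collar 36 mm outside, 29 mm inside, 26 mm tall. Open through the middle: it rests loose on the inner lid's flange, the wooden knob standing 34 mm out of the collar. Origin: centre of the rim's underside (14 mm above inner_lid's origin when nested), z up; collar top at 35 mm.
- cover_collar (a point): Point on the axis of the cover's collar where it is gripped, 31 mm above the cover's origin, 22 mm above the disc's top, 4 mm below the collar's top; 33 mm above the inner_seat point when nested.
- bowl_a: Bystander: clay pipe bowl, foil-capped, 68 mm wide, 73 mm tall, beyond the work. Origin under its centre.
- tumbler: Bystander: glass tumbler 72 mm wide, 85 mm tall, at the right. Origin under its centre.
- jar: Bystander: amber glass jar 72 mm wide, 85 mm tall, at the left. Origin under its centre.
Mind the look-alikes: they are no part of the job. What is shaped like the cover but purple or red is not meant.

How it is judged:
By the outcome, as a careful person would: the job done as asked, in the order asked, and still so for the second after the job is handed in, while the arm keeps its last pose, push and grip.
It also fails if it takes over 66 s, if anything falls off the work surface, if the arm or the gripper's body presses on something with over 40 N, if the wrist force passes 120 N, or if a joint passes its speed limit or range.

## Working session

There is one attempt and no reset: what is moved stays moved. The work goes in short steps, Python scripts to look and compute and a tool call to move; the robot and the scene stay as the last step left them, time stands still between calls to the robot, and variables do not carry over. Pictures are saved under pics/ and viewed, about 8 in all and at most 12, crops included, and the job is handed in when it is done.

Besides the shell and the picture viewer there is one more tool, called after "Request:" as name([rows], argument=value, ...), one row to a line, values as JSON. play_rows: Moves the arm, as the interface text tells. Shift numbers are shares of 0.2 m and turn numbers shares of 90 degrees, none past 1 either way. Its arguments: {"type":"object","properties":{"motion":{"type":"array","items":{"type":"array","items":{"type":"number"}}},"squeeze":{"type":"number"}},"required":["motion"]}

```bash
mkdir -p pics; cat > h.py <<'E'
import numpy as np, cv2
from bench import r, eyes, job
from scipy.spatial.transform import Rotation as Ro
def ray(c,xy):
    u=cv2.undistortPoints(np.array([[xy]],float),c["mtx"],np.array(c["dist"]))[0,0]
    R=np.array(c["R"]);t=np.array(c["t"])
    o=-R.T@t; d=R.T@np.array([u[0],u[1],1]); return o,d/np.linalg.norm(d)
def atz(c,xy,z):
    o,d=ray(c,xy); return o+d*(z-o[2])/d[2]
def tri(L):
    A=np.zeros((3,3));b=np.zeros(3)
    for o,d in L:
        P=np.eye(3)-np.outer(d,d);A+=P;b+=P@o
    p=np.linalg.solve(A,b); return p,[round(1000*np.linalg.norm((np.eye(3)-np.outer(d,d))@(p-o)),1) for o,d in L]
def proj(c,X):
    R=np.array(c["R"]);return cv2.projectPoints(np.array(X,float).reshape(-1,3),cv2.Rodrigues(R)[0],np.array(c["t"],float),c["mtx"],np.array(c["dist"]))[0][:,0]
def save(c,n): cv2.imwrite("pics/"+n+".png",c["image"][:,:,::-1])
def move(p,Rt=None):
    "row for going from present measured pose to TCP p / rotation Rt"
    s=r.read_state(); R0=Ro.from_quat(s["eef_rot"]); d=R0.inv().apply(np.array(p)-s["ee_pos"])/0.2
    w=np.zeros(3) if Rt is None else (R0.inv()*Rt).as_rotvec()/(np.pi/2)
    return np.round(np.r_[d,w],4)
E
cat > m.py <<'E'
from h import *
np.set_printoptions(precision=4,suppress=True)
s=r.read_state();print(s["ee_pos"],s["eef_rot"],s["width"],s["time"])
cs={n:eyes.camera(n) for n in("scene","top")}
im=[]
for n,c in cs.items():
    save(c,n+"0")
    print(n,-np.array(c["R"]).T@c["t"])
for l in["heater","heat_knob","heat_knob_grip","pot_mouth","block","inner_lid","inner_knob","inner_seat","cover","cover_collar","bowl_a","tumbler","jar"]:
    for n,c in cs.items():
        print(l,n,[(np.round(q["xy"],1).tolist(),round(q["p"],2)) for q in eyes.landmark_of(c,l)[:4]])
E
python3 m.py
```

```text
[0.2269 0.5819 0.2217] [ 0.1848  0.9828 -0.0007 -0.0001] 0.08703230833668497 0.0
scene [1.028  0.6644 1.1404]
top [ 0.4689 -0.0013  1.6662]
heater scene [([242.8, 168.5], 0.91)]
heater top [([360.4, 220.9], 0.73)]Traceback (most recent call last):
  File "m.py", line 11, in <module>
    print(l,n,[(np.round(q["xy"],1).tolist(),round(q["p"],2)) for q in eyes.landmark_of(c,l)[:4]])
                                                                       ~~~~~~~~~~~~~~~~^^^^^
ValueError: it knows: block, bowl, cover, cover_collar, heat_knob_grip, heater, inner_knob, inner_lid, inner_seat, jar, pot_mouth, tumbler
```

```bash
sed -i 's/"heat_knob",//; s/"bowl_a"/"bowl"/' m.py; python3 m.py
```

```text
[0.227  0.5821 0.2221] [ 0.1848  0.9828 -0.0004 -0.0001] 0.08705005664807319 0.2
scene [1.028  0.6644 1.1404]
top [ 0.4689 -0.0013  1.6662]
heater scene [([238.5, 168.2], 0.92)]
heater top [([363.5, 218.0], 0.94)]
heat_knob_grip scene [([268.1, 141.0], 0.66)]
heat_knob_grip top [([132.1, 248.9], 0.63), ([218.2, 220.8], 0.31)]
pot_mouth scene [([228.5, 151.7], 0.67), ([322.5, 272.5], 0.17)]
pot_mouth top [([368.0, 202.6], 0.71)]
block scene [([323.2, 281.2], 0.63)]
block top [([218.8, 223.6], 0.81)]
inner_lid scene [([321.0, 276.2], 0.7)]
inner_lid top [([218.4, 223.2], 0.43)]
inner_knob scene [([324.3, 260.7], 0.5)]
inner_knob top [([214.3, 219.2], 0.49)]
inner_seat scene [([321.2, 271.3], 0.62), ([227.8, 150.4], 0.62)]
inner_seat top [([280.9, 157.9], 0.68), ([215.9, 220.9], 0.58)]
cover scene [([279.0, 327.6], 0.84), ([366.3, 251.3], 0.74), ([323.2, 274.2], 0.59)]
cover top [([226.5, 272.8], 0.74), ([204.5, 173.1], 0.69), ([217.5, 215.4], 0.59)]
cover_collar scene [([321.1, 267.4], 0.89), ([369.4, 242.4], 0.73), ([284.4, 317.7], 0.66)]
cover_collar top [([216.0, 220.3], 0.91), ([202.8, 171.5], 0.83), ([225.3, 273.8], 0.74)]
bowl scene [([220.6, 261.6], 0.84)]
bowl top [([278.0, 157.3], 0.71), ([217.2, 219.1], 0.27)]
tumbler scene [([217.9, 115.1], 0.7)]
tumbler top [([447.0, 232.0], 0.76), ([219.4, 222.9], 0.24)]
jar scene [([420.6, 356.2], 0.67)]
jar top [([131.5, 251.2], 0.57)]
```

View pics/scene0.png

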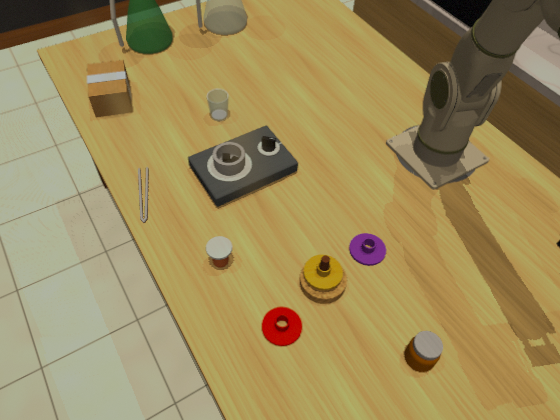

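View pics/top0.png

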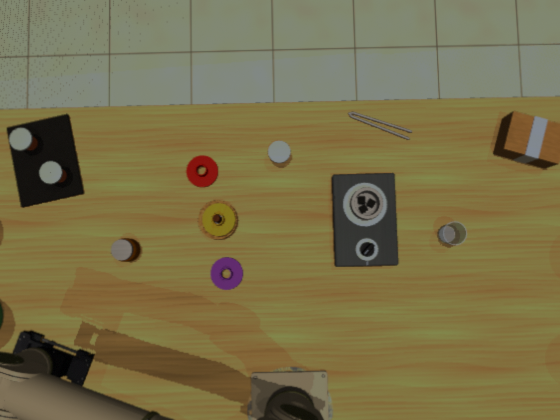

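Candidates for the cover (top view): brass on cork (218,220), red (202,171), purple (226,273). The brass one fits: it is brass, on the cork block, with the wooden knob sticking out. Confirming it in an enlarged crop along with the heater knob.

```bash
cat > m2.py <<'E'
from h import *
np.set_printoptions(precision=4,suppress=True)
S=eyes.camera("scene");T=eyes.camera("top")
def both(l,near_t,near_s):
    f=lambda c,n:min((q["xy"] for q in eyes.landmark_of(c,l)),key=lambda x:np.hypot(*(np.array(x)-n)))
    a,b=f(T,near_t),f(S,near_s); return tri([ray(T,a),ray(S,b)]),a,b
for l,nt,ns,z in[("heat_knob_grip",(367,248),(268,141),.087),("pot_mouth",(367,203),(228,151),.1),("heater",(362,220),(240,168),0),("block",(218,222),(323,281),0),("inner_knob",(216,219),(324,260),.103),("cover_collar",(216,220),(321,267),.075),("inner_seat",(216,221),(321,271),.042)]:
    (p,e),a,b=both(l,nt,ns); print(l,p,e,"T",atz(T,a,z)[:2],"S",atz(S,b,z)[:2],np.round(a),np.round(b))
# circle fits: cover rim disc by colour region
for n,c in(("T",T),("S",S)):
    for l,z in(("cover",.053),):
        for q in eyes.regions_of(c,l):
            m=q["region"].astype(np.uint8); ct=max(cv2.findContours(m,0,1)[0],key=cv2.contourArea)[:,0]
            P=np.array([atz(c,x,z)[:2] for x in ct.astype(float)]); ce,rad=cv2.minEnclosingCircle(P.astype(np.float32)); print(n,l,q["xy"],np.round(ce,4),round(rad,4))
cr=lambda c,x,y,w:cv2.resize(c["image"][y-w:y+w,x-w:x+w],(390,390),interpolation=cv2.INTER_CUBIC)
a=np.hstack([cr(T,218,221,35),cr(T,367,228,50)]);
cv2.imwrite("pics/crop1.png",np.clip(a[:,:,::-1]*1.8,0,255).astype(np.uint8))
a=np.hstack([cr(T,367,249,18),cr(S,266,142,28)]);
cv2.imwrite("pics/crop2.png",np.clip(a[:,:,::-1]*2.2,0,255).astype(np.uint8))
E
python3 m2.py
```

```text
heat_knob_grip [ 0.4783 -0.2437  0.0812] [np.float64(0.3), np.float64(0.3)] T [ 0.4785 -0.243 ] S [ 0.481  -0.2385] [369. 249.] [268. 140.]
pot_mouth [ 0.6105 -0.2401  0.1015] [np.float64(0.2), np.float64(0.2)] T [ 0.6105 -0.2401] S [ 0.6101 -0.2416] [367. 204.] [230. 151.]
heater [ 0.5767 -0.2381 -0.0012] [np.float64(4.1), np.float64(4.1)] T [ 0.5732 -0.2356] S [ 0.5803 -0.24  ] [361. 219.] [240. 171.]Traceback (most recent call last):
  File "m2.py", line 8, in <module>
    (p,e),a,b=both(l,nt,ns); print(l,p,e,"T",atz(T,a,z)[:2],"S",atz(S,b,z)[:2],np.round(a),np.round(b))
              ~~~~^^^^^^^^^
  File "m2.py", line 6, in both
    a,b=f(T,near_t),f(S,near_s); return tri([ray(T,a),ray(S,b)]),a,b
        ~^^^^^^^^^^
  File "m2.py", line 5, in <lambda>
    f=lambda c,n:min((q["xy"] for q in eyes.landmark_of(c,l)),key=lambda x:np.hypot(*(np.array(x)-n)))
                 ~~~^^^^^^^^^^^^^^^^^^^^^^^^^^^^^^^^^^^^^^^^^^^^^^^^^^^^^^^^^^^^^^^^^^^^^^^^^^^^^^^^^^
ValueError: min() iterable argument is empty
```

```bash
sed -i 's/for q in eyes.landmark_of(c,l)),key=/for q in eyes.landmark_of(c,l)),default=(1,1),key=/; s/(390,390)/(300,300)/; /^cv2.imwrite("pics\/crop1/d; s/^a=np.hstack(\[cr(T,367,249/b=a;&/; s/^cv2.imwrite("pics\/crop2.*/cv2.imwrite("pics\/crop1.png",np.clip(np.vstack([b,a])[:,:,::-1]*1.8,0,255).astype(np.uint8))/' m2.py; python3 m2.py
```

```text
heat_knob_grip [ 0.4812 -0.2393  0.095 ] [np.float64(1.0), np.float64(1.0)] T [ 0.482  -0.2411] S [ 0.4762 -0.2455] [368. 248.] [269. 138.]
pot_mouth [ 0.6164 -0.2429  0.1071] [np.float64(1.3), np.float64(1.3)] T [ 0.616  -0.2433] S [ 0.6145 -0.25  ] [368. 202.] [227. 150.]
heater [ 0.4944 -0.1365 -0.3625] [np.float64(180.0), np.float64(180.0)] T [ 0.5663 -0.2409] S [0.5621 0.1813] [363. 221.] [322. 272.]
block [ 0.5737  0.2056 -0.0262] [np.float64(3.5), np.float64(3.5)] T [0.5694 0.2047] S [0.5866 0.2137] [220. 223.] [321. 285.]
inner_knob [0.5713 0.1942 0.072 ] [np.float64(6.6), np.float64(6.6)] T [0.5644 0.1946] S [0.5895 0.2038] [219. 223.] [322. 262.]
cover_collar [0.5815 0.1969 0.0658] [np.float64(7.6), np.float64(7.6)] T [0.5751 0.2007] S [0.5912 0.1962] [218. 220.] [319. 266.]
inner_seat [0.5733 0.1991 0.0156] [np.float64(5.2), np.float64(5.2)] T [0.5678 0.1992] S [0.5879 0.2068] [220. 223.] [321. 276.]
T cover [204.4, 170.6] [0.725  0.2503] 0.0499
T cover [219.2, 219.2] [0.5773 0.2032] 0.0503
T cover [226.5, 269.1] [0.416  0.1814] 0.0503
S cover [323.1, 273.1] [0.5818 0.2038] 0.0519
S cover [279.2, 327.8] [0.749  0.2745] 0.0494
```

View pics/crop1.png

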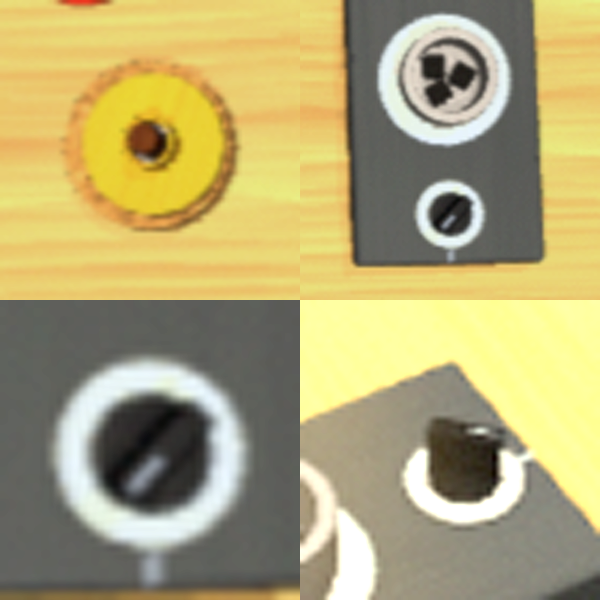

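The crop shows the brass cover with wooden knob on the cork block (top px 219,219; red and purple are look-alikes). The heater's bar mark points down‑left, about 36–40° clockwise from off. I'll go past the lids to view them with the wrist camera.

```bash
cat >> h.py <<'E'
def down(a):
    "tool down, tool y at world angle a (deg)"
    a=np.radians(a); y=np.array([np.cos(a),np.sin(a),0]); z=np.array([0,0,-1.]); return Ro.from_matrix(np.c_[np.cross(y,z),y,z])
def st():
    s=r.read_state(); y=Ro.from_quat(s["eef_rot"]).as_matrix()
    print("t %.2f pos %s yang %.1f tilt %.2f w %.4f F %s q %s"%(s["time"],np.round(s["ee_pos"],4),np.degrees(np.arctan2(y[1,1],y[0,1])),np.degrees(np.arccos(-y[2,2])),s["width"],np.round(s["ft_force"],1),np.round(s["joint_positions"],2)))
def where(l,z,near,c,tol=.05):
    o=[]
    for q in eyes.landmark_of(c,l):
        p=atz(c,q["xy"],z)[:2]
        if np.hypot(*(p-near))<tol:o.append((np.round(p,4).tolist(),round(q["p"],2)))
    print(l,o)
E
python3 -c "
from h import *
st();print(move([.42,.27,.30],down(68.7)))
print(move([.45,.20,.30],down(54)))"
```

```text
t 2.85 pos [0.227  0.5823 0.2226] yang 68.7 tilt 0.01 w 0.0872 F [-0.1  0.2  0.3] q [-1.22  0.33 -0.06  1.46  0.02  1.35 -0.09]
[-1.4663e+00 -1.1044e+00 -3.8730e-01  1.0000e-04 -0.0000e+00 -0.0000e+00]
[-1.7332e+00 -1.3760e+00 -3.8730e-01  1.0000e-04 -0.0000e+00  1.6330e-01]
```

Request:
play_rows([
  [-0.86,-0.69,-0.39,0,0,0,100],
  [-0.86,-0.69,-0.39,0,0,0,100],
  [-0.86,-0.69,-0.39,0,0,0,100],
  [-0.86,-0.69,-0.39,0,0,0,100],
  [-0.86,-0.69,-0.39,0,0,0,100],
])

```text
time: 3.48
ee_pos: [0.34, 0.3887, 0.3025]
eef_rot: [0.188, 0.982, 0.001, 0.001]
ft_force: [-1.1, 0.7, -0.5]
width: 0.0862
```

Request:
play_rows([
  [-0.86,-0.69,0,0,0,0,100],
  [-0.86,-0.69,0,0,0,0,100],
  [-0.86,-0.69,0,0,0,0,100],
  [-0.86,-0.69,0,0,0,0,100],
  [-0.86,-0.69,0,0,0,0,100],
])

```text
time: 4.1
ee_pos: [0.4482, 0.1986, 0.3004]
eef_rot: [0.187, 0.982, -0.0, 0.0]
ft_force: [-0.1, 0.4, -0.5]
width: 0.0871
```

```bash
python3 -c "
from h import *
st();W=eyes.camera('wrist');save(W,'w1');print(-np.array(W['R']).T@W['t'],np.array(W['R']))
print(proj(W,[.579,.2035,.103]))
n=(.579,.2035)
for i in range(2):
  W=eyes.camera('wrist')
  for l,z in(('inner_knob',.103),('cover_collar',.075),('cover',.044),('block',0),('inner_seat',.042)):where(l,z,n,W)
for q in eyes.regions_of(W,'cover'):
  ct=max(cv2.findContours(q['region'].astype(np.uint8),0,1)[0],key=cv2.contourArea)[:,0]
  P=np.array([atz(W,x,.053)[:2] for x in ct.astype(float)]);print(q['p'],cv2.minEnclosingCircle(P.astype(np.float32)))
"
```

```text
t 4.10 pos [0.4482 0.1986 0.3004] yang 68.5 tilt 0.01 w 0.0871 F [-0.1  0.4 -0.5] q [-0.77 -0.01  0.26  1.69  0.    1.46  0.68]
[0.36953099 0.228382   0.46232171] [[ 3.66568300e-01  9.30391120e-01 -2.13876360e-04]
 [ 8.87894424e-01 -3.49756167e-01  2.98854674e-01]
 [ 2.77976930e-01 -1.09740549e-01 -9.54298611e-01]]
[[322.21392425 275.15799201]]
inner_knob [([0.5783, 0.2032], 0.79)]
cover_collar [([0.573, 0.1992], 0.67), ([0.5483, 0.2093], 0.42)]
cover [([0.5757, 0.2004], 0.77)]
block [([0.5944, 0.2007], 0.67)]
inner_seat [([0.5784, 0.2016], 0.64)]
inner_knob [([0.5813, 0.2013], 0.6)]
cover_collar [([0.5832, 0.2065], 0.74)]
cover [([0.5781, 0.2001], 0.88)]
block []
inner_seat [([0.5773, 0.1992], 0.73)]
0.89 ((0.5745165944099426, 0.20079685747623444), 0.05116992071270943)
0.84 ((0.40825313329696655, 0.18922755122184753), 0.044848110526800156)
0.8 ((0.7146352529525757, 0.23309248685836792), 0.03326917812228203)
```

View pics/w1.png

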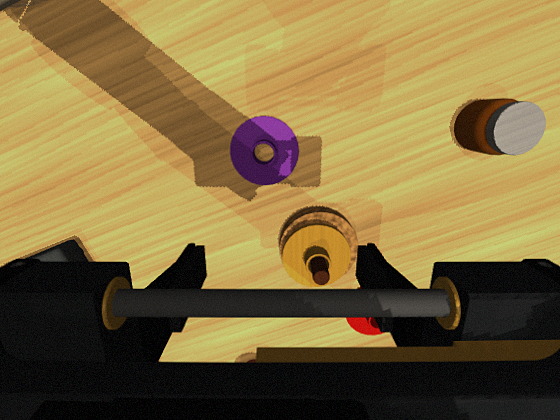

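```bash
python3 -c "
from h import *
print(move([.44,0,.28]),move([.41,-.21,.26],down(54)))"
```

```text
[-0.3299 -0.9462  0.1027  0.      0.      0.    ] [-5.715e-01 -1.979e+00  2.025e-01  1.000e-04 -0.000e+00  1.634e-01]
```

Request:
play_rows([
  [-0.33,-0.95,0.1,0,0,0,100],
  [-0.33,-0.95,0.1,0,0,0,100],
  [-0.33,-0.95,0.1,0,0,0,100],
  [-0.33,-0.95,0.1,0,0,0,100],
])

```text
time: 5.3
ee_pos: [0.4393, -0.0047, 0.2806]
eef_rot: [0.188, 0.982, 0.0, 0.0]
ft_force: [-0.4, 0.7, 0.5]
width: 0.087
```

Request:
play_rows([
  [-0.24,-1,0.1,0,0,0.16,100],
  [-0.24,-1,0.1,0,0,0.16,100],
  [-0.24,-1,0.1,0,0,0.16,100],
  [-0.24,-1,0.1,0,0,0.16,100],
  [-0.24,-1,0.1,0,0,0.16,100],
])

```text
time: 5.92
ee_pos: [0.4118, -0.205, 0.2605]
eef_rot: [0.308, 0.952, -0.0, -0.0]
ft_force: [0.3, 0.6, -0.2]
width: 0.0871
```

```bash
python3 -c "
from h import *
st()
for i in range(3):
  W=eyes.camera('wrist')
  where('heat_knob_grip',.087,(.48,-.242),W);where('pot_mouth',.1,(.613,-.242),W);where('heater',0,(.57,-.242),W)
save(W,'w2')
# rectified top-down at z=.094: 0.2 mm... 
xs=np.linspace(.56,.40,480);ys=np.linspace(-.16,-.32,480)
X,Y=np.meshgrid(xs,ys,indexing='ij')
o=[]
for z in(.094,.064):
  m=proj(W,np.stack([X,Y,0*X+z],-1)).reshape(480,480,2).astype(np.float32);o.append(cv2.remap(W['image'],m[...,0],m[...,1],1))
a=np.hstack(o)
cv2.imwrite('pics/w2r.png',cv2.resize(np.clip(a[:,:,::-1]*1.8,0,255).astype(np.uint8),(800,400)))
"
```

```text
t 5.92 pos [ 0.4118 -0.205   0.2605] yang 54.2 tilt 0.00 w 0.0871 F [ 0.3  0.6 -0.2] q [-0.41 -0.12  0.72  1.85  0.08  1.39  1.24]
heat_knob_grip [([0.4722, -0.2422], 0.71)]
pot_mouth [([0.613, -0.2394], 0.88)]
heater [([0.5719, -0.2364], 0.74)]
heat_knob_grip [([0.4749, -0.2443], 0.79)]
pot_mouth [([0.6178, -0.2392], 0.77)]
heater [([0.5712, -0.2412], 0.8)]
heat_knob_grip [([0.4753, -0.2427], 0.78)]
pot_mouth [([0.6167, -0.2424], 0.81)]
heater []
```

View pics/w2r.png

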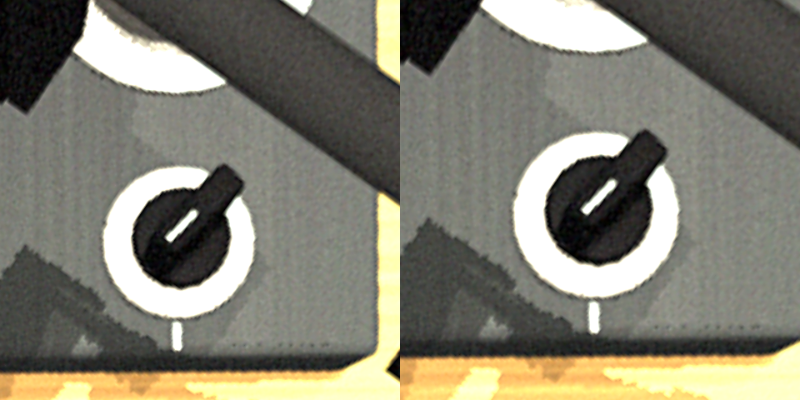

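Wrist view rectified: the knob axis is at about (0.475, −0.240), with the mark turned ~45° clockwise from off. Gripping with the jaw axis at 45°.

```bash
python3 -c "
from h import *
print(move([.475,-.24,.13],down(45)),move([.475,-.24,.070],down(45)))"
```

```text
[-3.602e-01  3.960e-02  6.527e-01  1.000e-04 -0.000e+00  1.034e-01] [-3.602e-01  3.960e-02  9.527e-01  1.000e-04 -0.000e+00  1.034e-01]
```

Request:
play_rows([
  [-0.36,0.04,0.35,0,0,0.1,70],
  [-0.36,0.04,0.65,0,0,0.1,70],
  [-0.36,0.04,0.65,0,0,0.1,70],
  [-0.36,0.04,0.8,0,0,0.1,70],
  [-0.36,0.04,0.95,0,0,0.1,70],
])

```text
time: 7.15
ee_pos: [0.475, -0.2401, 0.0694]
eef_rot: [0.38, 0.925, -0.0, -0.0]
ft_force: [0.4, 0.8, -1.0]
width: 0.0615
```

Request:
play_rows([
  [0,0,0,0,0,0,0],
  [0,0,0,0,0,0,0],
  [0,0,0,0,0,0,0],
  [0,0,0,0,0,0,0],
  [0,0,0,0,0,0,0],
], squeeze=12)

```text
time: 7.78
ee_pos: [0.4754, -0.2399, 0.071]
eef_rot: [0.38, 0.925, 0.0, 0.0]
ft_force: [8.8, 9.6, 3.4]
width: 0.019
```

```bash
python3 -c "
from h import *
st();print(r.read_state()['torque'])"
```

```text
t 7.78 pos [ 0.4754 -0.2399  0.071 ] yang 45.3 tilt 0.07 w 0.0190 F [8.8 9.6 3.4] q [-0.28  0.34  0.77  1.91 -0.28  1.    1.41]
[ 2.43468638 -2.4257507   0.11635812]
```

Request:
play_rows([
  [0,0.015,0,0,0,0,0],
  [0,0.015,0,0,0,0,0],
  [0,0.015,0,0,0,0,0],
])

```text
time: 8.15
ee_pos: [0.4773, -0.238, 0.071]
eef_rot: [0.38, 0.925, 0.0, 0.0]
ft_force: [-0.9, 1.0, 5.4]
width: 0.0141
```

```bash
python3 -c "
from h import *
st();print(r.read_state()['torque'])"
```

```text
t 8.15 pos [ 0.4773 -0.238   0.071 ] yang 45.3 tilt 0.03 w 0.0141 F [-0.9  1.   5.4] q [-0.28  0.34  0.77  1.91 -0.28  1.    1.4 ]
[0.18797707 0.21115405 0.07603019]
```

Request:
play_rows([
  [0,0,0,0,0,-0.1,0],
  [0,0,0,0,0,-0.2,0],
  [0,0,0,0,0,-0.3,0],
  [0,0,0,0,0,-0.4,0],
  [0,0,0,0,0,-0.44,0],
])

```text
time: 8.78
ee_pos: [0.4765, -0.2397, 0.0709]
eef_rot: [0.044, 0.999, -0.001, 0.0]
ft_force: [-2.7, -4.8, 4.4]
width: 0.0139
```

```bash
python3 -c "
from h import *
st();print(r.read_state()['torque'])"
```

```text
t 8.78 pos [ 0.4765 -0.2397  0.0709] yang 85.0 tilt 0.10 w 0.0139 F [-2.7 -4.8  4.4] q [-0.17  0.31  0.64  1.9  -0.22  0.99  2.05]
[-1.04862804  0.65200663 -0.03319195]
```

Request:
play_rows([
  [0,0,0,0,0,-0.04,0],
  [0,0,0,0,0,-0.06,0],
  [0,0,0,0,0,-0.08,0],
  [0,0,0,0,0,-0.1,0],
  [0,0,0,0,0,-0.1,0],
])

```text
time: 9.4
ee_pos: [0.4763, -0.24, 0.0709]
eef_rot: [-0.033, 0.999, -0.001, -0.0]
ft_force: [-3.1, -5.2, 3.2]
width: 0.0148
```

```bash
python3 -c "
from h import *
st();print(r.read_state()['torque'])"
```

```text
t 9.40 pos [ 0.4763 -0.24    0.0709] yang 93.8 tilt 0.11 w 0.0148 F [-3.1 -5.2  3.2] q [-0.15  0.31  0.61  1.9  -0.21  0.99  2.19]
[-1.11911854  0.66969346 -0.28162246]
```

Request:
play_rows([
  [0,0,0,0,0,-0.03,0],
  [0,0,0,0,0,-0.03,0],
])

```text
time: 9.65
ee_pos: [0.4763, -0.2399, 0.0708]
eef_rot: [-0.057, 0.998, -0.001, -0.0]
ft_force: [-2.4, -5.3, 2.8]
width: 0.0151
```

```bash
python3 -c "
from h import *
st();print(r.read_state()['torque'])"
```

```text
t 9.65 pos [ 0.4763 -0.2399  0.0708] yang 96.5 tilt 0.11 w 0.0151 F [-2.4 -5.3  2.8] q [-0.14  0.31  0.6   1.9  -0.2   0.99  2.24]
[-1.15975865  0.62257021 -0.37325105]
```

Request:
play_rows([
  [0,0,0,0,0,0,70],
  [0,0,0,0,0,0,70],
  [0,0,0,0,0,0,70],
  [0,0,-0.3,0,0,0,70],
  [0,0,-0.6,0,0,0,100],
])

```text
time: 10.28
ee_pos: [0.4766, -0.2376, 0.1917]
eef_rot: [-0.058, 0.998, 0.0, -0.001]
ft_force: [2.2, -0.3, -0.1]
width: 0.0577
```

Request:
play_rows([
  [0.3,0,-0.3,0,0,0,100],
  [0.3,0,-0.3,0,0,0,100],
  [0.3,0,-0.3,0,0,0,100],
])

```text
time: 10.65
ee_pos: [0.4176, -0.2452, 0.2517]
eef_rot: [-0.057, 0.998, 0.0, 0.002]
ft_force: [-0.4, 0.3, -0.4]
width: 0.0841
```

```bash
cat > rect.py <<'E'
from h import *
st()
for i in range(3):
  W=eyes.camera('wrist')
  where('heat_knob_grip',.087,(.48,-.242),W);where('pot_mouth',.1,(.613,-.242),W);where('heater',0,(.57,-.242),W)
xs=np.linspace(.70,.40,600);ys=np.linspace(-.14,-.34,400)
X,Y=np.meshgrid(xs,ys,indexing='ij')
o=[]
for z in(.094,.100):
  if z==.1: W=eyes.camera('top')
  m=proj(W,np.stack([X,Y,0*X+z],-1)).reshape(600,400,2).astype(np.float32);o.append(cv2.remap(W['image'],m[...,0],m[...,1],cv2.INTER_CUBIC))
cv2.imwrite('pics/w3r.png',np.clip(np.hstack(o)[:,:,::-1]*1.8,0,255).astype(np.uint8))
E
python3 rect.py
```

```text
t 10.65 pos [ 0.4176 -0.2452  0.2517] yang 96.6 tilt 0.20 w 0.0841 F [-0.4  0.3 -0.4] q [-0.22 -0.03  0.65  1.81  0.02  1.36  2.11]
heat_knob_grip [([0.4752, -0.2452], 0.65)]
pot_mouth [([0.6136, -0.2398], 0.83)]
heater [([0.571, -0.2352], 0.96)]
heat_knob_grip [([0.4745, -0.2444], 0.56)]
pot_mouth [([0.6198, -0.2396], 0.89)]
heater [([0.5706, -0.2366], 0.6)]
heat_knob_grip [([0.4753, -0.2434], 0.79)]
pot_mouth [([0.6154, -0.2409], 0.64)]
heater [([0.5673, -0.2398], 0.55)]
```

View pics/w3r.png

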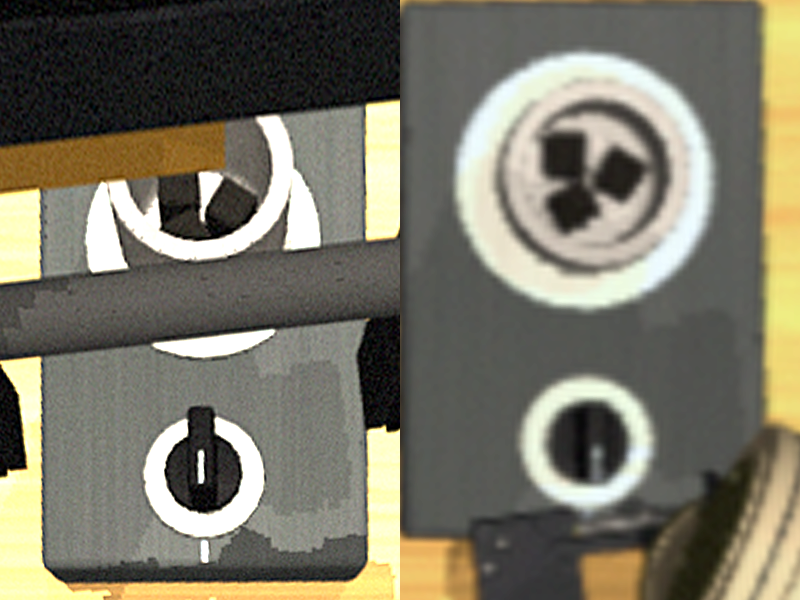

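```bash
python3 -c "
from h import *
print(move([.53,-.235,.30],down(75)))"
```

```text
[-5.645e-01 -1.570e-02 -2.481e-01  0.000e+00 -1.000e-04  2.400e-01]
```

Request:
play_rows([
  [-0.56,-0.02,-0.25,0,0,0.24,100],
  [-0.56,-0.02,-0.25,0,0,0.24,100],
  [-0.56,-0.02,-0.25,0,0,0.24,100],
  [-0.56,-0.02,-0.25,0,0,0.24,100],
])

```text
time: 11.8
ee_pos: [0.5287, -0.2364, 0.3]
eef_rot: [0.13, 0.991, -0.0, -0.001]
ft_force: [-0.6, -0.8, 0.3]
width: 0.0869
```

```bash
cat > circ.py <<'E'
from h import *
st()
for i in range(3):
  W=eyes.camera('wrist')
  where('pot_mouth',.1,(.613,-.24),W);where('heat_knob_grip',.087,(.476,-.24),W)
T=eyes.camera('top')
where('pot_mouth',.1,(.613,-.24),T)
xs=np.linspace(.68,.54,600);ys=np.linspace(-.17,-.31,600)
X,Y=np.meshgrid(xs,ys,indexing='ij')
o=[]
for c in(W,T):
  m=proj(c,np.stack([X,Y,0*X+.1],-1)).reshape(600,600,2).astype(np.float32);o.append(cv2.remap(c['image'],m[...,0],m[...,1],1))
g=[]
for a in o:
  a=np.ascontiguousarray(np.clip(a[:,:,::-1]*1.8,0,255).astype(np.uint8));
  for rr in(47,36.5):cv2.circle(a,(300,300),int(rr/140*600),(0,255,0),1)
  g.append(cv2.resize(a,(400,400),interpolation=cv2.INTER_AREA))
cv2.imwrite('pics/w4.png',np.hstack(g))
E
python3 circ.py
```

```text
t 11.80 pos [ 0.5287 -0.2364  0.3   ] yang 75.0 tilt 0.08 w 0.0869 F [-0.6 -0.8  0.3] q [-0.22  0.22  0.68  1.49 -0.14  1.48  1.77]
pot_mouth [([0.6132, -0.2429], 0.58)]
heat_knob_grip [([0.4766, -0.2426], 0.92)]
pot_mouth [([0.6169, -0.243], 0.95)]
heat_knob_grip [([0.4758, -0.2442], 0.67)]
pot_mouth [([0.6142, -0.2391], 0.63)]
heat_knob_grip [([0.4754, -0.2438], 0.69)]
pot_mouth [([0.6134, -0.2405], 0.89)]
```

View pics/w4.png

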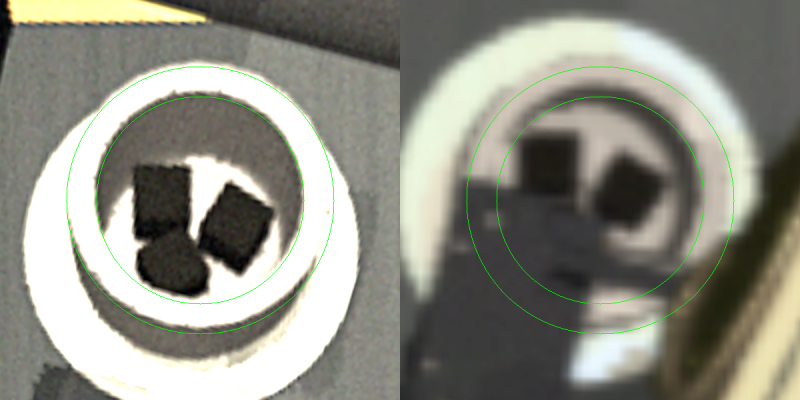

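Pot mouth from the rim circle: about (0.612, −0.2395). Now to the lids.

Request:
play_rows([
  [0.25,0.75,0,0,0,0,100],
  [0.25,0.75,0,0,0,0,100],
  [0.25,0.75,0,0,0,0,100],
  [0.25,0.75,0,0,0,0,100],
])

```text
time: 12.85
ee_pos: [0.5198, -0.075, 0.3005]
eef_rot: [0.128, 0.992, 0.001, -0.0]
ft_force: [-0.3, -0.4, -0.2]
width: 0.0865
```

Request:
play_rows([
  [0.25,0.75,0,0,0,0,100],
  [0.25,0.75,0,0,0,0,100],
  [0.25,0.75,0,0,0,0,100],
  [0.25,0.75,0,0,0,0,100],
])

```text
time: 13.35
ee_pos: [0.5102, 0.0815, 0.3003]
eef_rot: [0.129, 0.992, 0.0, -0.0]
ft_force: [0.1, -1.0, 0.3]
width: 0.0867
```

```bash
python3 -c "
from h import *
st();print(move([.50,.197,.30],down(75)))"
```

```text
t 13.35 pos [0.5102 0.0815 0.3003] yang 75.2 tilt 0.02 w 0.0867 F [ 0.1 -1.   0.3] q [-0.64  0.05  0.41  1.64 -0.02  1.46  1.09]
[ 1.969e-01  5.455e-01  1.600e-03 -0.000e+00 -2.000e-04  2.100e-03]
```

Request:
play_rows([
  [0.2,0.55,0,0,0,0,100],
  [0.2,0.55,0,0,0,0,100],
  [0.2,0.55,0,0,0,0,100],
  [0.2,0.55,0,0,0,0,100],
])

```text
time: 13.85
ee_pos: [0.501, 0.1939, 0.3006]
eef_rot: [0.132, 0.991, -0.0, 0.0]
ft_force: [0.3, -0.6, 0.4]
width: 0.0872
```

```bash
sed -e "s/'pot_mouth',.1,(.613,-.24)/'inner_knob',.103,(.578,.2015)/; s/'heat_knob_grip',.087,(.476,-.24)/'cover',.044,(.578,.2015)/; s/.68,.54,600/.648,.508,600/; s/-.17,-.31,600/.2715,.1315,600/; s/w4.png/w5.png/; /^T=/d; /^where/d" circ.py > circ2.py
sed -i "s/^for c in(W,T):/for zz,c in((.053,W),(.113,W)):/; s/0\*X+.1\]/0*X+zz]/; s/(47,36.5)/(50,11)/" circ2.py; python3 circ2.py
```

```text
t 13.85 pos [0.501  0.1939 0.3006] yang 74.8 tilt 0.06 w 0.0872 F [ 0.3 -0.6  0.4] q [-0.75  0.1   0.32  1.58 -0.03  1.46  0.88]
inner_knob [([0.577, 0.2027], 0.85), ([0.5527, 0.2045], 0.36)]
cover [([0.5767, 0.2007], 0.81)]
inner_knob [([0.5813, 0.2003], 0.83)]
cover [([0.5768, 0.198], 0.88)]
inner_knob [([0.5781, 0.2038], 0.85), ([0.5683, 0.204], 0.52)]
cover [([0.5756, 0.201], 0.63)]
```

View pics/w5.png

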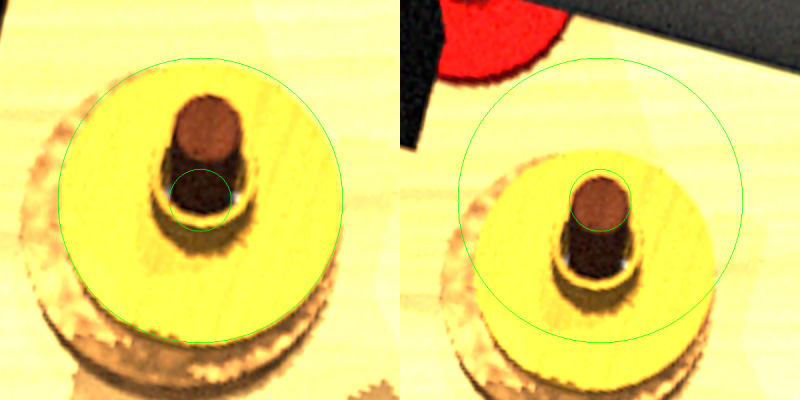

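```bash
python3 -c "
from h import *
print(move([.577,.2015,.15],down(75)),move([.577,.2015,.085],down(75)))"
```

```text
[-3.637e-01  1.261e-01  7.533e-01  1.000e-04  1.000e-04 -3.000e-04] [-3.6370e-01  1.2600e-01  1.0783e+00  1.0000e-04  1.0000e-04 -3.0000e-04]
```

Request:
play_rows([
  [-0.364,0.126,0.3,0,0,0,100],
  [-0.364,0.126,0.6,0,0,0,100],
  [-0.364,0.126,0.7,0,0,0,90],
  [-0.364,0.126,0.85,0,0,0,70],
  [-0.364,0.126,1,0,0,0,60],
])

```text
time: 14.92
ee_pos: [0.5769, 0.2017, 0.0992]
eef_rot: [0.131, 0.991, -0.0, -0.0]
ft_force: [-0.9, 0.1, 0.2]
width: 0.0658
```

Request:
play_rows([
  [0,0,0.07,0,0,0,60],
  [0,0,0.07,0,0,0,35],
  [0,0,0.07,0,0,0,35],
  [0,0,0.07,0,0,0,35],
])

```text
time: 15.42
ee_pos: [0.5776, 0.2021, 0.0878]
eef_rot: [0.131, 0.991, 0.001, 0.001]
ft_force: [-0.9, 0.9, 0.3]
width: 0.0339
```

```bash
python3 -c "
from h import *
st();W=eyes.camera('wrist');where('inner_knob',.103,(.577,.2015),W);save(W,'w6')"
```

```text
t 15.43 pos [0.5776 0.2021 0.0878] yang 75.0 tilt 0.11 w 0.0339 F [-0.9  0.9  0.3] q [-0.67  0.42  0.33  1.67 -0.15  1.08  1.01]
inner_knob [([0.5788, 0.2016], 0.81)]
```

Request:
play_rows([
  [0,0,0.015,0,0,0,0],
  [0,0,0.015,0,0,0,0],
  [0,0,0.015,0,0,0,0],
  [0,0,0.015,0,0,0,0],
], squeeze=6)

```text
time: 16.02
ee_pos: [0.5767, 0.2017, 0.0832]
eef_rot: [0.131, 0.991, -0.0, -0.0]
ft_force: [-0.3, -0.2, -2.2]
width: 0.0215
```

```bash
python3 -c "
from h import *
st();print(r.read_state()['torque'])"
```

```text
t 16.02 pos [0.5767 0.2017 0.0832] yang 75.0 tilt 0.04 w 0.0215 F [-0.3 -0.2 -2.2] q [-0.67  0.42  0.33  1.67 -0.15  1.07  1.01]
[-0.02247372 -0.00165794 -0.0235342 ]
```

Request:
play_rows([
  [0,0,0,0,0,0,0],
  [0,0,0,0,0,0,0],
  [0,0,-0.05,0,0,0,0],
  [0,0,-0.15,0,0,0,0],
  [0,0,-0.25,0,0,0,0],
], squeeze=35)

```text
time: 16.65
ee_pos: [0.577, 0.2018, 0.1348]
eef_rot: [0.131, 0.991, 0.0, 0.0]
ft_force: [0.4, 0.1, -2.7]
width: 0.0213
```

Request:
play_rows([
  [0,0,-0.15,0,0,0,0],
  [0,0,-0.3,0,0,0,0],
  [0,0,-0.4,0,0,0,0],
  [0,0,-0.4,0,0,0,0],
])

```text
time: 17.15
ee_pos: [0.5778, 0.202, 0.2157]
eef_rot: [0.131, 0.991, 0.001, 0.002]
ft_force: [1.0, -1.4, -3.7]
width: 0.0213
```

```bash
python3 -c "
from h import *
st();s=r.read_state();print(s['torque'],move([.612,-.2395,s['ee_pos'][2]],down(75)))
W=eyes.camera('wrist');S=eyes.camera('scene');c=S['image'][180:330,240:440]
cv2.imwrite('pics/w7.png',np.clip(np.hstack([W['image'],np.vstack([cv2.resize(c,(240,180)),np.zeros((240,240,3),np.uint8)])])[:,:,::-1]*1.5,0,255).astype(np.uint8))"
```

```text
t 17.15 pos [0.5778 0.202  0.2157] yang 75.0 tilt 0.21 w 0.0213 F [ 1.  -1.4 -3.7] q [-0.69  0.31  0.35  1.53 -0.11  1.32  0.98]
[0.01890749 0.01145541 0.00403323] [-7.3690e-01 -2.0879e+00 -3.2000e-03  1.6000e-03  1.7000e-03 -1.0000e-04]
```

View pics/w7.png

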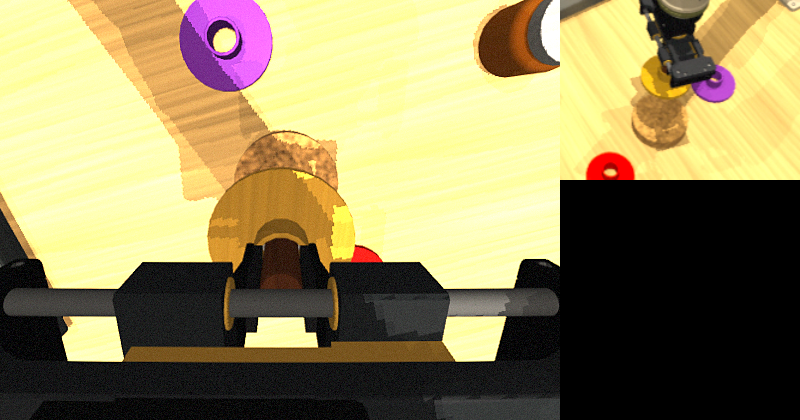

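Request:
play_rows([
  [-0.03,-0.1,0,0,0,0,0],
  [-0.09,-0.25,0,0,0,0,0],
  [-0.16,-0.45,0,0,0,0,0],
  [-0.23,-0.65,0,0,0,0,0],
  [-0.3,-0.85,0,0,0,0,0],
])

```text
time: 17.88
ee_pos: [0.5902, 0.0192, 0.2127]
eef_rot: [0.131, 0.991, -0.0, -0.001]
ft_force: [0.3, 0.4, -1.7]
width: 0.0211
```

Request:
play_rows([
  [-0.07,-0.2,0,0,0,0,0],
  [-0.14,-0.4,0,0,0,0,0],
  [-0.21,-0.6,0,0,0,0,0],
  [-0.28,-0.75,0,0,0,0,0],
  [-0.3,-0.85,0,0,0,0,0],
])

```text
time: 18.5
ee_pos: [0.6038, -0.1606, 0.2127]
eef_rot: [0.132, 0.991, -0.0, -0.001]
ft_force: [1.4, 0.2, -2.1]
width: 0.0208
```

```bash
python3 -c "
from h import *
st();s=r.read_state();print(move([.612,-.2395,.18],down(75)))"
```

```text
t 18.50 pos [ 0.6038 -0.1606  0.2127] yang 74.8 tilt 0.09 w 0.0208 F [ 1.4  0.2 -2.1] q [-0.22  0.36  0.53  1.5  -0.18  1.33  1.63]
[-0.1431 -0.3699  0.1637 -0.0007 -0.0008 -0.0018]
```

Request:
play_rows([
  [-0.05,-0.13,0,0,0,0,0],
  [-0.1,-0.26,0.05,0,0,0,0],
  [-0.143,-0.37,0.12,0,0,0,0],
  [-0.143,-0.37,0.12,0,0,0,0],
  [-0.143,-0.37,0.12,0,0,0,0],
])

```text
time: 19.12
ee_pos: [0.6133, -0.2356, 0.1895]
eef_rot: [0.13, 0.991, 0.0, -0.0]
ft_force: [-1.0, -0.2, -2.8]
width: 0.0214
```

```bash
python3 -c "
from h import *
st();s=r.read_state();print(move([.612,-.2395,.155],down(75)))
S=eyes.camera('scene');a=np.clip(cv2.resize(S['image'][90:210,160:320],(800,600),interpolation=cv2.INTER_CUBIC)[:,:,::-1].astype(float)*1.8,0,255).astype(np.uint8);cv2.imwrite('pics/s8.png',a)"
```

```text
t 19.12 pos [ 0.6133 -0.2356  0.1895] yang 75.0 tilt 0.05 w 0.0214 F [-1.  -0.2 -2.8] q [-0.1   0.46  0.54  1.44 -0.24  1.31  1.77]
[ 0.001  -0.0206  0.1723  0.0005 -0.0003  0.0004]
```

View pics/s8.png

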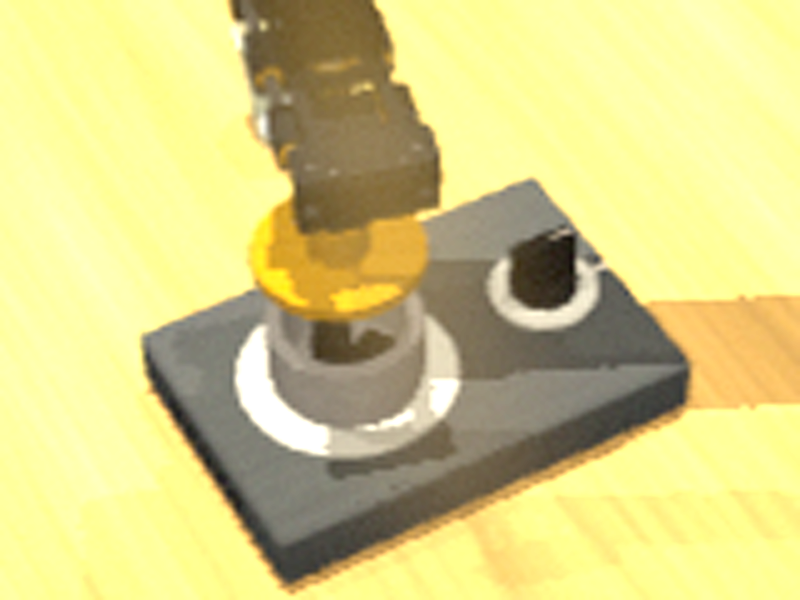

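Request:
play_rows([
  [0,-0.015,0,0,0,0,0],
  [0,-0.015,0.07,0,0,0,0],
  [0,-0.015,0.13,0,0,0,0],
  [0,-0.015,0.15,0,0,0,0],
  [0,-0.015,0.15,0,0,0,0],
])

```text
time: 19.8
ee_pos: [0.6123, -0.2393, 0.159]
eef_rot: [0.131, 0.991, 0.0, -0.0]
ft_force: [-0.1, -0.2, -2.5]
width: 0.0212
```

```bash
python3 -c "
from h import *
st();s=r.read_state();print(move([.612,-.2395,.1412],down(75)))"
```

```text
t 19.80 pos [ 0.6123 -0.2393  0.159 ] yang 75.0 tilt 0.05 w 0.0212 F [-0.1 -0.2 -2.5] q [-0.09  0.48  0.54  1.47 -0.25  1.26  1.79]
[ 0.0012 -0.0013  0.089   0.     -0.0005 -0.    ]
```

Request:
play_rows([
  [0,0,0.015,0,0,0,0],
  [0,0,0.03,0,0,0,0],
  [0,0,0.045,0,0,0,0],
  [0,0,0.05,0,0,0,0],
  [0,0,0.05,0,0,0,0],
])

```text
time: 20.42
ee_pos: [0.6125, -0.2394, 0.1495]
eef_rot: [0.131, 0.991, 0.0, -0.0]
ft_force: [-0.4, -0.0, -3.0]
width: 0.0214
```

Request:
play_rows([
  [0,0,0.01,0,0,0,0],
  [0,0,0.02,0,0,0,0],
  [0,0,0.025,0,0,0,0],
  [0,0,0.025,0,0,0,0],
])

```text
time: 20.92
ee_pos: [0.6124, -0.2394, 0.1444]
eef_rot: [0.131, 0.991, 0.0, -0.0]
ft_force: [0.6, -0.1, -3.0]
width: 0.0212
```

```bash
python3 -c "
from h import *
st();print(r.read_state()['torque'])"
```

```text
t 20.93 pos [ 0.6124 -0.2394  0.1444] yang 75.0 tilt 0.01 w 0.0212 F [ 0.6 -0.1 -3. ] q [-0.09  0.49  0.53  1.49 -0.26  1.23  1.79]
[0.05236214 0.04203985 0.00794356]
```

Entering freely, with no side force. Lowering the last millimetres.

Request:
play_rows([
  [0,0,0.005,0,0,0,0],
  [0,0,0.01,0,0,0,0],
  [0,0,0.015,0,0,0,0],
  [0,0,0.015,0,0,0,0],
])

```text
time: 21.42
ee_pos: [0.6126, -0.2394, 0.1416]
eef_rot: [0.131, 0.991, 0.0, 0.0]
ft_force: [-0.8, 0.5, -1.7]
width: 0.0212
```

```bash
python3 -c "
from h import *
st();print(r.read_state()['torque'])"
```

```text
t 21.43 pos [ 0.6126 -0.2394  0.1416] yang 75.0 tilt 0.02 w 0.0212 F [-0.8  0.5 -1.7] q [-0.08  0.49  0.53  1.49 -0.26  1.23  1.79]
[ 0.03949087 -0.02318476  0.06399948]
```

Request:
play_rows([
  [0,0,0.004,0,0,0,0],
  [0,0,0.008,0,0,0,0],
  [0,0,0.008,0,0,0,0],
])

```text
time: 21.8
ee_pos: [0.6127, -0.2393, 0.1414]
eef_rot: [0.131, 0.991, 0.0, 0.0]
ft_force: [-4.6, 2.2, 10.3]
width: 0.0207
```

```bash
python3 -c "
from h import *
st();print(r.read_state()['torque'])"
```

```text
t 21.80 pos [ 0.6127 -0.2393  0.1414] yang 75.0 tilt 0.07 w 0.0207 F [-4.6  2.2 10.3] q [-0.08  0.49  0.53  1.49 -0.26  1.22  1.79]
[ 0.66045639  1.15945471 -0.06664939]
```

Contact at TCP z = 0.1414, where 0.1412 was predicted: seated. Letting go.

Request:
play_rows([
  [0,0,-0.006,0,0,0,0],
  [0,0,-0.006,0,0,0,65],
  [0,0,-0.006,0,0,0,65],
  [0,0,-0.006,0,0,0,65],
  [0,0,-0.006,0,0,0,65],
])

```text
time: 22.42
ee_pos: [0.6125, -0.2395, 0.141]
eef_rot: [0.131, 0.991, 0.0, -0.0]
ft_force: [-0.2, -0.2, 0.2]
width: 0.0519
```

```bash
python3 -c "
from h import *
st();W=eyes.camera('wrist');T=eyes.camera('top');S=eyes.camera('scene')
where('inner_knob',.161,(.612,-.24),W);where('cover',.102,(.612,-.24),W);where('cover_collar',.133,(.612,-.24),W);where('inner_knob',.161,(.612,-.24),S);where('cover_collar',.133,(.612,-.24),S);where('cover',.102,(.612,-.24),S)
a=cv2.resize(S['image'][120:195,180:280],(400,300),interpolation=cv2.INTER_CUBIC);b=cv2.resize(W['image'],(400,300))
cv2.imwrite('pics/s9.png',np.clip(np.hstack([a,b])[:,:,::-1]*1.7,0,255).astype(np.uint8))
print(move([.6125,-.2395,.115],down(75)))"
```

```text
t 22.43 pos [ 0.6125 -0.2395  0.141 ] yang 75.0 tilt 0.00 w 0.0519 F [-0.2 -0.2  0.2] q [-0.08  0.49  0.53  1.49 -0.26  1.22  1.79]
inner_knob [([0.6145, -0.2398], 0.96)]
cover [([0.6132, -0.2407], 0.94)]
cover_collar []
inner_knob []
cover_collar [([0.6281, -0.242], 0.67)]
cover [([0.607, -0.2422], 0.67)]
[ 1.000e-04 -4.000e-04  1.306e-01  1.000e-04  0.000e+00 -0.000e+00]
```

View pics/s9.png

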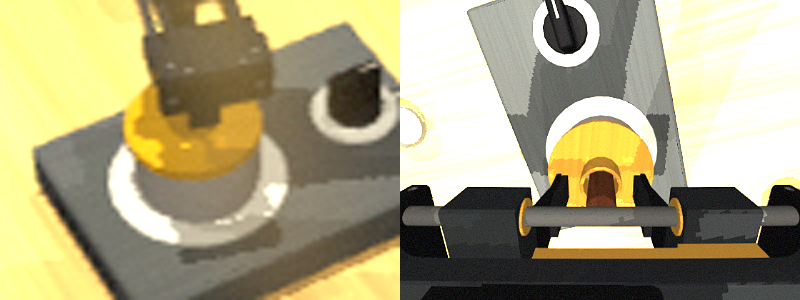

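Seated level on the pot. Down onto the collar.

Request:
play_rows([
  [0,0,0,0,0,0,65],
  [0,0,0.06,0,0,0,65],
  [0,0,0.11,0,0,0,65],
  [0,0,0.13,0,0,0,65],
  [0,0,0.13,0,0,0,65],
])

```text
time: 23.5
ee_pos: [0.6123, -0.2394, 0.1146]
eef_rot: [0.131, 0.991, 0.0, -0.0]
ft_force: [0.0, 0.6, -0.3]
width: 0.0566
```

```bash
python3 -c "
from h import *
st()"
```

```text
t 23.50 pos [ 0.6123 -0.2394  0.1146] yang 75.0 tilt 0.05 w 0.0566 F [ 0.   0.6 -0.3] q [-0.08  0.52  0.52  1.52 -0.27  1.18  1.8 ]
```

Request:
play_rows([
  [0,0,0,0,0,0,30],
  [0,0,0,0,0,0,30],
  [0,0,0,0,0,0,30],
  [0,0,0,0,0,0,30],
], squeeze=4)

```text
time: 24.0
ee_pos: [0.6126, -0.2395, 0.1154]
eef_rot: [0.131, 0.991, 0.0, 0.0]
ft_force: [1.3, 0.8, 1.8]
width: 0.035
```

```bash
python3 -c "
from h import *
st();print(r.read_state()['torque'])"
```

```text
t 24.00 pos [ 0.6126 -0.2395  0.1154] yang 75.0 tilt 0.02 w 0.0350 F [1.3 0.8 1.8] q [-0.08  0.52  0.52  1.52 -0.27  1.18  1.8 ]
[ 0.0259169   0.02519646 -0.05472264]
```

Request:
play_rows([
  [0,0,0,0,0,0,0],
  [0,0,0,0,0,0,0],
  [0,0,-0.01,0,0,0,0],
  [0,0,-0.03,0,0,0,0],
  [0,0,-0.05,0,0,0,0],
], squeeze=30)

```text
time: 24.62
ee_pos: [0.6124, -0.2394, 0.1253]
eef_rot: [0.131, 0.991, 0.0, -0.0]
ft_force: [-0.4, 0.7, -1.5]
width: 0.0346
```

```bash
python3 -c "
from h import *
st();print(r.read_state()['torque'])"
```

```text
t 24.62 pos [ 0.6124 -0.2394  0.1253] yang 75.0 tilt 0.01 w 0.0346 F [-0.4  0.7 -1.5] q [-0.08  0.51  0.53  1.51 -0.27  1.2   1.8 ]
[-0.01218047 -0.00173383  0.01364068]
```

Request:
play_rows([
  [0,0,-0.03,0,0,0,0],
  [0,0,-0.08,0,0,0,0],
  [0,0,-0.14,0,0,0,0],
  [0,0,-0.2,0,0,0,0],
  [0,0,-0.26,0,0,0,0],
])

```text
time: 25.25
ee_pos: [0.6126, -0.2395, 0.1782]
eef_rot: [0.131, 0.991, 0.0, 0.0]
ft_force: [-0.2, -0.1, -2.7]
width: 0.0345
```

Request:
play_rows([
  [0,0,-0.06,0,0,0,0],
  [0,0,-0.13,0,0,0,0],
  [0,0,-0.19,0,0,0,0],
  [0,0,-0.22,0,0,0,0],
  [0,0,-0.22,0,0,0,0],
])

```text
time: 25.88
ee_pos: [0.6126, -0.2395, 0.2214]
eef_rot: [0.131, 0.991, 0.0, 0.0]
ft_force: [0.2, -0.4, -1.5]
width: 0.0347
```

```bash
python3 -c "
from h import *
st();print(r.read_state()['torque'])
S=eyes.camera('scene');W=eyes.camera('wrist')
a=cv2.resize(S['image'][90:195,180:320],(400,300),interpolation=cv2.INTER_CUBIC);b=cv2.resize(W['image'],(400,300))
cv2.imwrite('pics/s10.png',np.clip(np.hstack([a,b])[:,:,::-1]*1.7,0,255).astype(np.uint8))"
```

```text
t 25.88 pos [ 0.6126 -0.2395  0.2214] yang 75.0 tilt 0.03 w 0.0347 F [ 0.2 -0.4 -1.5] q [-0.09  0.44  0.55  1.39 -0.23  1.37  1.77]
[0.00833104 0.01888309 0.00845118]
```

View pics/s10.png

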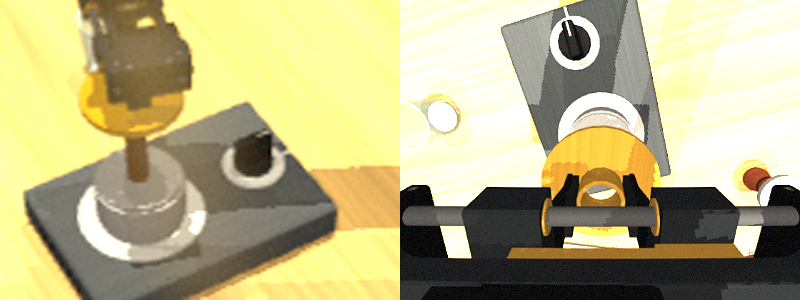

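The cover is held level with its rim at about 0.208 m, clear of the inner lid's knob (top 0.171 m). The inner lid is seated and the heater knob is at off. Holding still briefly, then handing in.

Request:
play_rows([
  [0,0,0,0,0,0,0],
  [0,0,0,0,0,0,0],
  [0,0,0,0,0,0,0],
  [0,0,0,0,0,0,0],
])

```text
time: 26.48
ee_pos: [0.6125, -0.2394, 0.221]
eef_rot: [0.131, 0.991, 0.0, -0.0]
ft_force: [0.7, -0.4, -1.8]
width: 0.0346
```

```bash
python3 -c "
from h import *
st();print(job.close_job())"
```

```text
t 26.48 pos [ 0.6125 -0.2394  0.221 ] yang 75.0 tilt 0.01 w 0.0346 F [ 0.7 -0.4 -1.8] q [-0.09  0.44  0.55  1.39 -0.23  1.37  1.77]
the job is handed in; nothing more can be done
None
```

The job is done and handed in at 26.5 s of the 66 s allowed; no verdict was reported.

- **Heater knob:** I turned it anticlockwise until it met the off stop. The torque rose to about 0.37 N m, against 0.04 N m of friction. The pictures afterwards show the bar along the heater's axis with its mark pointing away from the pot.
- **Nested lids:** I carried both by the wooden knob and lowered them into the pot. Contact came at a tool height of 141.4 mm, where 141.2 mm was predicted, with about 10 N of push.
- **Brass cover:** I took it by the collar and lifted it straight up. The last picture shows it level above the pot, with the inner lid still seated. By the tool height its rim is about 37 mm above the inner lid's knob. The wrist force of 1.8 N fits the cover's weight alone.

One check disagreed. After I let go of the lids, the scene camera's network put the cover's collar about 16 mm off. The wrist camera and the centred, force-free grip contradicted it, so I disregarded it. I moved none of the bystanders or look-alikes, though I took no last full-scene picture to confirm it.

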